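Hold the power supply home for screwing

TASK

Take the slim metal power supply from the bench, lay it in the half-built clear control box and slide it between the two aluminium angle strips, terminals last, in under the screen hood until its plain end sits flush against the clear end panel. The panel is acrylic, so ease it home, then keep the supply pressed against it with a steady push of about 10 N while I get the screws in from the other side: finish while still pushing, do not let go. Leave everything else on the bench where it is.

Things in the scene. Friction and masses are not known exactly. Their poses are not given: they have to be found in the camera images.
- supply: the loose slim power supply, a bare-metal box with rows of vent slots, 200 x 55 x 36 mm (x, y, z), 0.35 to 0.6 kg. Origin: centre of its underside. Its +x end is plain (goes against the end panel); at the -x end the last 18 mm is a step, only 19 mm high, with a black terminal strip. Starts flat on the bench to the right, +x pointing roughly away from the robot
- supply_plain_end (a point): bottom middle of the supply's plain end face, 100 mm along its +x from its origin; axes as the supply's
- box: half-built control box, fixed: dark grey floor plate 300 x 260 mm (x, y), 6 mm thick; origin under its centre; +x is the way the supply slides in, mostly to the robot's left. Clear, white-edged walls at y = -125 and +125 mm, 61 mm high, rising beside the hood to 115 mm. Open at the -x end, and on top but for the hood. At y > 30 mm a circuit board and terminal block, at most 33 mm above the bench
- hood_edge (a point): middle of the hood's front edge (at x = 55, y = 0 mm of the box; axes as the box's). The hood is a clear plate over the box's whole width, underside 63 mm and top 70 mm above the bench at this edge, sloping up to 118 mm at the end panel; a small black screen lies on its +y half
- end_panel: the fixed clear acrylic end panel at the box's +x end, 250 mm wide, 106 mm high, 6 mm thick, its inner face at x = 144 mm in the box frame; rigid. Four screw holes where the bay meets it. Origin: bottom middle of the panel, on the floor plate's top, half-way through its thickness; axes as the box's
- bay_end (a point): point on the floor plate's top (6 mm above the bench) where the bay's centre line meets the inner face of the end panel; axes as the box's. The supply is home when its supply_plain_end meets this point. With the supply gripped and touching the panel, moving the hand on by 1 mm adds roughly 8 N; friction on the floor plate takes 1 to 3 N of the push
- bay_mouth (a point): point on the floor plate's top on the bay's centre line where the angle strips begin, 124 mm before bay_end; axes as the box's. The two aluminium strips run from here to 4 mm before the panel, upright legs 12 mm high above the floor plate and 61 mm apart inside (3 mm play each side of the supply). Before the mouth 40 mm is free for a finger between supply and side wall
- screwdriver: orange-handled screwdriver, 200 mm (bystander, loose)
- screw_tin: small round open tin with screws, 80 mm across, 22 mm high (bystander, loose)
- tape_roll: roll of beige tape lying flat, 100 mm across, 19 mm high (bystander, loose)
- meter: yellow hand multimeter 185 x 88 x 47 mm, lying (bystander, loose)
- motor_drive: dark red finned motor drive 110 x 75 x 32 mm (bystander, loose)
- mug: white mug, 82 mm across, 95 mm high (bystander, loose)
Not all that is in view belongs to the job. There is more than one size of the supply; the one meant has the size given above.

How it is judged:
On the way:
1. the supply lies flat between the angle strips, plain end first, with its plain end under the hood (y of supply_plain_end in the frame of bay_end between -0.0055 and 0.0055 m and z of supply_plain_end in the frame of bay_end between -0.003 and 0.004 m and angle between the x axis of supply and the x axis of box, either way round below 0.05 rad and angle between supply's own z axis and vertical below 0.05 rad and x of supply_plain_end in the frame of bay_end above -0.085 m), for 0.1 s.
At the end, for the whole second after the job is handed in: The supply lies flat on the box floor between the angle strips (within 5.5 mm of the bay's centre line, 3 degrees), plain end against the end panel (within 3 mm), and the robot's fingers, still on it, press it against the panel with 5 to 18 N, at rest, through the last second (y of supply_plain_end in the frame of bay_end between -0.0055 and 0.0055 m and z of supply_plain_end in the frame of bay_end between -0.003 and 0.004 m and angle between the x axis of supply and the x axis of box, either way round below 0.05 rad and angle between supply's own z axis and vertical below 0.05 rad and x of supply_plain_end in the frame of bay_end between -0.003 and 0.003 m and contact force between supply and end_panel between 5 and 18 N and contact force between the fingers and supply above 3 N and linear speed of supply below 0.01 m/s); the arm keeps its last pose, push and grip.
It fails at once if the supply is rammed into the acrylic end panel (over 40 N) (contact force between supply and end_panel above 40 N).
It fails at once if something else on the bench is pushed more than 30 mm from its place (distance of any of screwdriver, screw_tin, tape_roll, meter, motor_drive, mug from where it was at the start of the episode above 0.03 m).
It also fails if it takes over 45 s, if anything falls off the work surface, if the arm or the gripper's body presses on something with over 40 N, if the wrist force passes 120 N, or if a joint passes its speed limit or range.

ROBOT

A 7-joint arm with a two-finger parallel gripper is mounted at the origin on the work surface. World frame = base frame: x ahead of the robot, y to its left, z up, the work surface at z = 0. Lengths are in m, angles in rad, forces in N, time in s.
With the tool pointing down it reaches from about 0.425 to 0.925 m from the base axis. Payload 6.8 kg.
Tool frame: the origin (TCP) lies at the very end of the fingers, on their centre line; the grasp point (between the pads) lies grasp_offset behind it (grasp_offset is the distance from the TCP to the grasp point, in m); z points along the fingers, y is the direction in which the jaws open and shut (so a half turn about z gives the same grasp; the last joint's range is limited). The gripper opens to 85 mm and grips with 20 to 120 N. Pads are 22 mm wide; open, the fingers measure 114 mm over their backs; the gripper's body (76 mm by 85 mm) begins 54 mm behind the grasp point. The pads swing forward as they close: fully open they stand 13 mm farther back than shut.
Start: joints at [1, 0.477, 0.022, 1.555, -0.011, 1.109, -0.083], TCP at [0.301, -0.604, 0.231] pointing down, gripper open.
Joint ranges: [-2.96, 2.96], [-0.34, 2.1], [-1.41, 1.46], [0.24, 2.44], [-1.37, 4.51], [0.17, 1.92], [-2.96, 2.96]. Speed limits (rad/s): [2.39, 2.39, 3.14, 3.14, 3.14, 3.14, 3.14].

INTERFACE

Orientations are given as a unit quaternion [w, x, y, z].
In Python, from station import * gives the robot as it stands.
- The arm moves only by the shell command python3 -m handwheel 'ROWS' [FORCE]. ROWS is JSON, one flat list of numbers, 7 for each row, row after row: the shift along the world's x, y, z in cm, then the turn, a rotation vector about the world's x, y, z in degrees, then the opening, from 0 (shut) to 1 (fully open). In form: [tx, ty, tz, ax, ay, az, fingers, tx, ty, tz, ax, ay, az, fingers, ...]. A call has 1 to 8 rows; each row is the pose to reach, as a shift and turn from the pose measured when the call began; what a row does not reach only later rows make up. A row lasts 1/12 s, in which the tool goes at most 41.7 mm and 7.16 degrees, less where a joint would pass 70% of its speed; a pose out of reach is approached as far as the arm can. A call with a gripper value outside its range is refused whole. The fingers move at their own pace and stop on an object; FORCE is the grip in N (left out, the last holds). Time passes only in rows, so rows that repeat a pose let the fingers close. It gives the time, the measured TCP pose, the force and the opening at its end, in the units of the state.
- get_obs(): the state, without advancing time (a new reading comes with each control period).
- read_camera(name): name is "side" or "top" or "wrist"; returns the picture (400x640x3 uint8, red, green, blue); there is no depth.
- camera_info(name): a dict with "fx", "fy", "cx", "cy" (pixels), "R" (3x3) and "t" (3): a world point X has camera coordinates R X + t; the wrist camera has in their place "mount" (4x4, takes a point from camera to tool coordinates, whose origin is the TCP and whose axes are the flange's). Camera axes: x right, y down, z forward; pixel columns grow to the right and rows downward; lengths in m; the calibration is good to about 2 mm. A picture is of the moment at which its call begins: read the wrist's pose just before it. camera_info takes no time and is no camera call.
- hand_in(): hands the job in, once; it reports no verdict.
The state is a dict: "t": time; "q": joint angles; "joint_vel": joint speeds; "joint_torque": joint torques, N m; "eef_pos": TCP position; "tool_rot": TCP orientation; "contact_force": force on the tool from outside, world axes, zero at the start; "torque": the same for the moment, N m; "gripper_width": opening from 0.0 (shut) to 1.0 (fully open).
Only numpy, scipy, OpenCV 4.12 (cv2) and the standard library are available. Lean on these libraries where they do the work, as an engineer would, in place of code of your own. Each camera call takes 0.05 s, during which the arm holds its last target. There are 200 camera calls.

## Working session

There is one attempt and no reset: what is moved stays moved. The work goes in short steps, Python scripts to look and compute and a shell command to move; the robot and the scene stay as the last step left them, time stands still between calls to the robot, and variables do not carry over. Pictures are saved under pics/ and viewed, on a budget of 10 in all, crops included, one or two more only if the job needs it, and the job is handed in when it is done.

```bash
mkdir -p pics; ls; python3 - <<'E'
from station import *
import cv2,numpy as np
for n in("top","side"):
    im=read_camera(n); cv2.imwrite(f"pics/{n}0.png",im[:,:,::-1])
    c=camera_info(n); print(n,{k:np.round(v,4).tolist() for k,v in c.items()})
print({k:np.round(v,4).tolist() for k,v in camera_info("wrist").items()})
print(get_obs()); print(grasp_offset)
E
```

```text
pics
top {'fx': 386.482, 'fy': 386.482, 'cx': 314.5913, 'cy': 196.6965, 'R': [[-0.0064, -0.9999, -0.0096], [-0.9921, 0.0076, -0.1252], [0.1252, 0.0087, -0.9921]], 't': [-0.014, 0.5273, 1.1494]}
side {'fx': 506.0649, 'fy': 506.0649, 'cx': 321.4558, 'cy': 203.3176, 'R': [[-0.9982, -0.0601, 0.0046], [-0.0489, 0.7629, -0.6446], [0.0352, -0.6437, -0.7645]], 't': [0.5299, 0.121, 1.4263]}
{'fx': 323.3308, 'fy': 323.3308, 'cx': 319.4609, 'cy': 196.9059, 'mount': [[0.0003, -0.945, -0.327, 0.084], [1.0, 0.0003, -0.0001, 0.0004], [0.0002, -0.327, 0.945, -0.1418], [0.0, 0.0, 0.0, 1.0]]}
{'t': 0.1, 'q': array([ 0.99988711,  0.47773945,  0.02233679,  1.55634027, -0.0115133 ,
        1.10931657, -0.08308294]), 'joint_vel': array([-1.53263144e-03, -9.05901678e-04, -7.29943738e-05, -2.91532005e-03,
        1.47613526e-03,  2.97129588e-05,  3.08628650e-04]), 'joint_torque': array([ 4.81059120e-03, -5.97754204e+01,  1.61386695e+00, -2.81951898e+01,
        1.29581141e-02,  4.93295913e-03,  1.45432057e-05]), 'eef_pos': array([ 0.30112045, -0.60351343,  0.23041327]), 'tool_rot': array([-8.01447340e-04,  9.73340689e-01,  2.29362597e-01, -2.44351683e-04]), 'contact_force': array([ 0.94204936,  1.13880786, -0.0429474 ]), 'torque': array([-0.03245595, -0.01793235,  0.02785885]), 'gripper_width': 0.9978587717877404}
0.0187
```

View pics/top0.png

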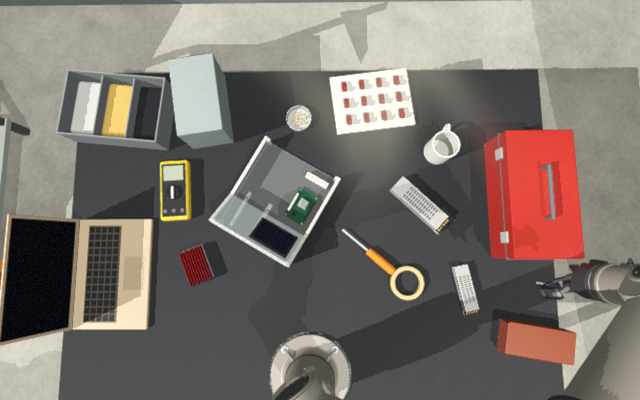

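View pics/side0.png

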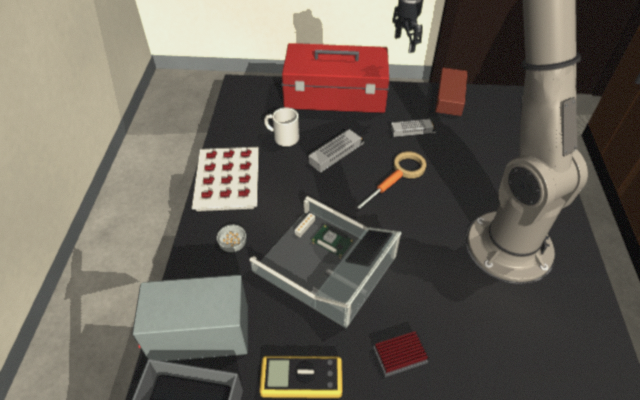

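```bash
python3 - <<'E'
import cv2,numpy as np
a=cv2.imread("pics/top0.png");b=cv2.imread("pics/side0.png")
A=cv2.resize(a[125:275,200:460],None,fx=3,fy=3,interpolation=cv2.INTER_CUBIC)
cv2.imwrite("pics/z1.png",A)
B=cv2.resize(b[120:330,240:410],None,fx=2.8,fy=2.8,interpolation=cv2.INTER_CUBIC)
cv2.imwrite("pics/z2.png",B)
E
```

```text
(no output)
```

View pics/z1.png

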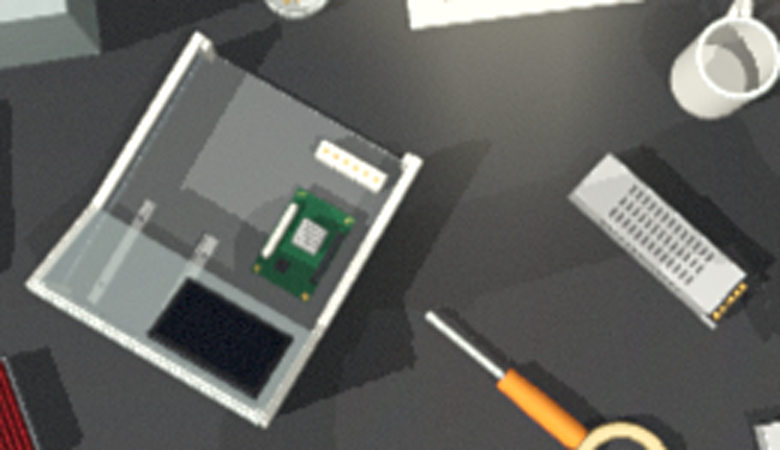

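View pics/z2.png

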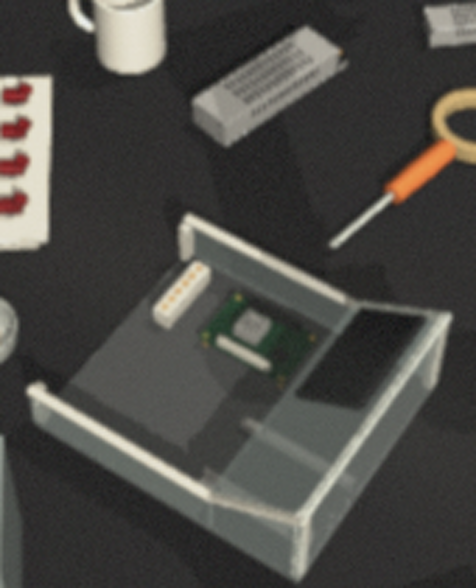

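```bash
cat > h.py <<'E'
from station import *
import cv2,numpy as np
from scipy.spatial.transform import Rotation as Rn
def ray(cam,uv,z,pose=None):
    "pixels (n,2) -> world points on plane z"
    c=camera_info(cam); uv=np.atleast_2d(np.float64(uv))
    d=np.c_[(uv[:,0]-c["cx"])/c["fx"],(uv[:,1]-c["cy"])/c["fy"],np.ones(len(uv))]
    if cam=="wrist":
        p,q=pose; M=np.array(c["mount"]); Rt=Rn.from_quat(np.roll(q,-1)).as_matrix()
        d=d@(Rt@M[:3,:3]).T; o=Rt@M[:3,3]+p
    else:
        R=np.array(c["R"]); d=d@R; o=-R.T@np.array(c["t"])
    return o+d*((z-o[2])/d[:,2])[:,None]
def proj(cam,P,pose):
    c=camera_info(cam);M=np.array(c["mount"]);Rt=Rn.from_quat(np.roll(pose[1],-1)).as_matrix()
    X=((np.atleast_2d(P)-pose[0])@Rt-M[:3,3])@M[:3,:3]
    return np.c_[c["fx"]*X[:,0]/X[:,2]+c["cx"],c["fy"]*X[:,1]/X[:,2]+c["cy"]]
def head(a,b): d=b-a; return np.degrees(np.arctan2(d[1],d[0]))
def snap(name):
    o=get_obs(); im=read_camera("wrist"); cv2.imwrite(f"pics/{name}.png",im[:,:,::-1])
    np.savez(f"pics/{name}.npz",p=o["eef_pos"],q=o["tool_rot"])
    R=Rn.from_quat(np.roll(o["tool_rot"],-1)).as_matrix()
    print(np.round(o["eef_pos"],4),"tool x heading",np.degrees(np.arctan2(R[1,0],R[0,0])).round(2),"z",R[:,2].round(4),"F",o["contact_force"].round(1),"w",round(o["gripper_width"],3),"t",o["t"])
E
python3 - <<'E'
from h import *
f=lambda L:np.array(L)/3+[200,125]-[1/3,1/3]
s=ray("top",f([(608,155),(570,195),(748,275)]),.036); print("supply",s.round(3),head(s[2],s[0]))
w=ray("top",f([(200,38),(95,208),(415,158),(318,330)]),.064);print("walls",w.round(3),head(w[0],w[1]),head(w[2],w[3]))
w=ray("top",f([(30,285),(265,420)]),.115);print("panel",w.round(3),head(w[0],w[1])-90)
w=ray("top",f([(148,203),(95,298),(210,240)]),.018);print("strips",w.round(3),head(w[0],w[1]))
w=ray("top",f([(430,315)]),.0);print("driver tip",w.round(3))
E
```

```text
supply [[ 0.588 -0.287  0.036]
 [ 0.547 -0.247  0.036]
 [ 0.464 -0.424  0.036]] 47.78936997310871
walls [[ 0.706  0.128  0.064]
 [ 0.533  0.231  0.064]
 [ 0.581 -0.088  0.064]
 [ 0.411  0.009  0.064]] 149.21878721643938 150.21635524468536
panel [[0.454 0.279 0.115]
 [0.327 0.057 0.115]] -209.74239844726458
strips [[0.544 0.186 0.018]
 [0.446 0.239 0.018]
 [0.505 0.122 0.018]] 151.58418314823913
driver tip [[ 0.427 -0.105  0.   ]]
```

```bash
python3 -m handwheel '[0,4,0,0,0,5,1, 1,8,0,0,0,10,1, 4,11.5,0,0,0,15,1, 7,14.5,0,0,0,20.5,1, 10,17.5,0,0,0,20.5,1, 13.2,20.5,0,0,0,20.5,1, 16.4,22.7,0,0,0,20.5,1, 16.4,22.7,0,0,0,20.5,1]'; python3 -c "
from h import *
snap('w1')"
```

```text
t: 0.77
eef_pos: [0.4721, -0.3688, 0.2304]
tool_rot: [-0.002, 0.915, 0.404, 0.002]
contact_force: [1.4, 1.1, 0.1]
gripper_width: 0.998
[ 0.4721 -0.3688  0.2304] tool x heading 47.66 z [ 0.0025  0.0047 -1.    ] F [1.4 1.1 0.1] w 0.998 t 0.7667
```

View pics/w1.png

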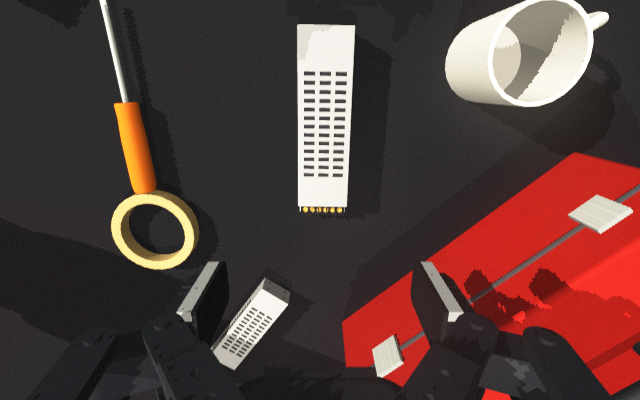

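```bash
python3 - <<'E'
from h import *
d=np.load('pics/w1.npz');pose=(d['p'],d['q'])
g=cv2.imread('pics/w1.png'); m=cv2.inRange(g,(120,120,120),(255,255,255)); m[:,:270]=0;m[:,380:]=0;m[230:]=0
m=cv2.morphologyEx(m,cv2.MORPH_CLOSE,np.ones((9,9)))
c=max(cv2.findContours(m,0,1)[0],key=cv2.contourArea); q=cv2.approxPolyDP(c,6,True)[:,0]; print(q.tolist())
P=ray('wrist',c[:,0],.036,pose)[:,:2].astype(np.float32)
(cen,sz,a)=cv2.minAreaRect(P); bp=cv2.boxPoints((cen,sz,a));print(cen,sz,bp.round(4).tolist())
P=ray('wrist',q,.036,pose);print(P.round(4).tolist(),head(P[1],P[0]))
E
```

```text
[[298, 24], [298, 205], [344, 210], [354, 25]]
(0.5055853128433228, -0.33826714754104614) (0.1870446801185608, 0.054316651076078415) [[0.42170000076293945, -0.38769999146461487], [0.4611999988555908, -0.42500001192092896], [0.5895000100135803, -0.2888000011444092], [0.5498999953269958, -0.2515999972820282]]
[[0.5506, -0.2528, 0.036], [0.4269, -0.3829, 0.036], [0.4608, -0.4217, 0.036], [0.5886, -0.2885, 0.036]] 46.45308428203503
```

```bash
python3 -m handwheel '[-0.5,-1,-4,0,0,-1.1,1, -0.5,-1,-8,0,0,-1.1,1, -0.5,-1,-12,0,0,-1.1,1, -0.5,-1,-16,0,0,-1.1,1, -0.5,-1,-19,0,0,-1.1,1, -0.5,-1,-21.5,0,0,-1.1,1, -0.5,-1,-22.2,0,0,-1.1,1, -0.5,-1,-22.2,0,0,-1.1,1]'; python3 -c "
from h import *
snap('w2')"
```

```text
t: 1.48
eef_pos: [0.4631, -0.3804, 0.006]
tool_rot: [-0.003, 0.919, 0.394, -0.0]
contact_force: [-0.2, -0.4, -0.3]
gripper_width: 1.001
[ 0.4631 -0.3804  0.006 ] tool x heading 46.43 z [-0.0032  0.006  -1.    ] F [-0.2 -0.4 -0.3] w 1.001 t 1.4833
```

```bash
python3 -m handwheel '[0.2,0.1,0.3,0,0,0,1, 0.2,0.1,0.3,0,0,0,0, 0.2,0.1,0.3,0,0,0,0, 0.2,0.1,0.3,0,0,0,0, 0.2,0.1,0.3,0,0,0,0, 0.2,0.1,0.3,0,0,0,0]' 90; python3 -c "
from h import *
snap('w3')"
```

```text
t: 2.03
eef_pos: [0.4674, -0.3808, 0.013]
tool_rot: [-0.001, 0.919, 0.394, 0.001]
contact_force: [-2.0, 1.5, 9.9]
gripper_width: 0.625
[ 0.4674 -0.3808  0.013 ] tool x heading 46.43 z [ 0.0015  0.0027 -1.    ] F [-2.   1.5  9.9] w 0.625 t 2.0333
```

```bash
python3 -m handwheel '[0,0,3,0,0,0,0, 0,0,6,0,0,0,0, 0,0,10,0,0,0,0, 1,1,13,0,0,0,0, 3,4,14,0,0,7,0, 5,7.5,14,0,0,14,0, 7,11,14,0,0,21,0, 9,14.5,14,0,0,28,0]'; python3 -c "
from h import *
snap('w4')"
```

```text
t: 2.75
eef_pos: [0.5571, -0.2344, 0.1532]
tool_rot: [-0.001, 0.795, 0.607, 0.0]
contact_force: [0.3, -0.8, -5.3]
gripper_width: 0.621
[ 0.5571 -0.2344  0.1532] tool x heading 74.74 z [-6.0e-04  2.4e-03 -1.0e+00] F [ 0.3 -0.8 -5.3] w 0.621 t 2.75
```

View pics/w4.png

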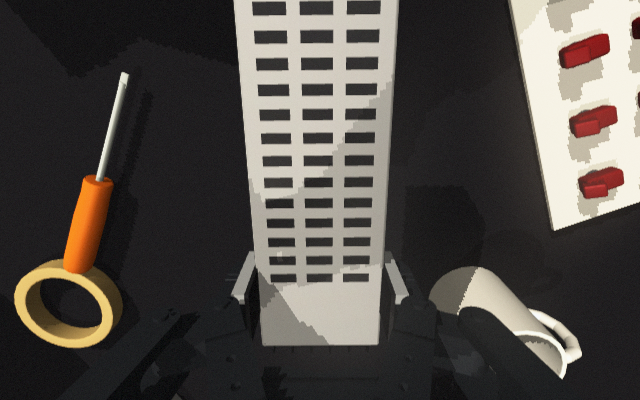

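```bash
cat >> h.py <<'E'
def edges(name,rows,lo=110):
    d=np.load(f'pics/{name}.npz');pose=(d['p'],d['q']);g=cv2.imread(f'pics/{name}.png').min(2)
    Rt=Rn.from_quat(np.roll(d['q'],-1)).as_matrix()
    for v in rows:
        r=g[v-1:v+2].mean(0); dr=np.diff(cv2.GaussianBlur(r[None].astype(np.float32),(5,1),0)[0])
        a=200+np.argmax(dr[200:290])+.5;b=355+np.argmin(dr[355:430])+.5
        f=lambda z:np.linalg.norm(np.subtract(*ray('wrist',[(a,v),(b,v)],z,pose)))-.055
        from scipy.optimize import brentq
        z=brentq(f,-.05,.25); m=ray('wrist',[(a,v),(b,v)],z,pose).mean(0)
        print(v,a,b,'tool xyz of top mid',((m-d['p'])@Rt).round(4),'world',m.round(4))
E
python3 -c "
from h import *
edges('w4',[20,60,100,140,180,220,300,320,335])"
```

```text
20 234.5 397.5 tool xyz of top mid [ 0.1046 -0.0013 -0.0192] world [ 0.5834 -0.1332  0.1727]
60 237.5 394.5 tool xyz of top mid [ 0.0922 -0.0013 -0.0191] world [ 0.5801 -0.1452  0.1725]
100 241.5 392.5 tool xyz of top mid [ 0.0788 -0.001  -0.019 ] world [ 0.5768 -0.1582  0.1724]
140 244.5 389.5 tool xyz of top mid [ 0.0642 -0.001  -0.0189] world [ 0.573  -0.1722  0.1722]
180 247.5 387.5 tool xyz of top mid [ 0.0486 -0.0009 -0.0196] world [ 0.569  -0.1873  0.173 ]
220 251.5 384.5 tool xyz of top mid [ 0.0312 -0.0007 -0.0186] world [ 0.5646 -0.2042  0.1719]
300 237.5 379.5 tool xyz of top mid [ 0.0052 -0.0043 -0.0366] world [ 0.5543 -0.2283  0.1898]
320 259.5 379.5 tool xyz of top mid [-0.0179 -0.0001 -0.0203] world [ 0.5523 -0.2517  0.1734]
335 260.5 378.5 tool xyz of top mid [-0.0262 -0.0001 -0.0205] world [ 0.5501 -0.2597  0.1736]
```

```bash
python3 -m handwheel '[2,3.5,0,0,0,7,0, 4,7,0,0,0,14,0, 6,10.5,0,0,0,21,0, 8,14,0,0,0,28,0, 10,17.5,0,0,0,35,0, 12,21,1,0,0,42,0, 13.5,24,2,0,0,49,0, 15,27,2,0,0,56,0]'; python3 -m handwheel '[0,1,0,0,0,7,0, 0,2,0,0,0,14,0, 0,2.5,0,0,0,19,0, 0,2.5,0,0,0,19,0]'; python3 -c "
from h import *
snap('w5')"
```

```text
t: 3.47
eef_pos: [0.7139, 0.0501, 0.1753]
tool_rot: [-0.004, 0.406, 0.914, 0.003]
contact_force: [1.0, 1.0, -4.0]
gripper_width: 0.622
t: 3.8
eef_pos: [0.7129, 0.0765, 0.1743]
tool_rot: [-0.005, 0.247, 0.969, 0.003]
contact_force: [0.3, 0.2, -5.2]
gripper_width: 0.626
[0.7129 0.0765 0.1743] tool x heading 151.41 z [-0.0084  0.0079 -0.9999] F [ 0.3  0.2 -5.2] w 0.626 t 3.8
```

View pics/w5.png

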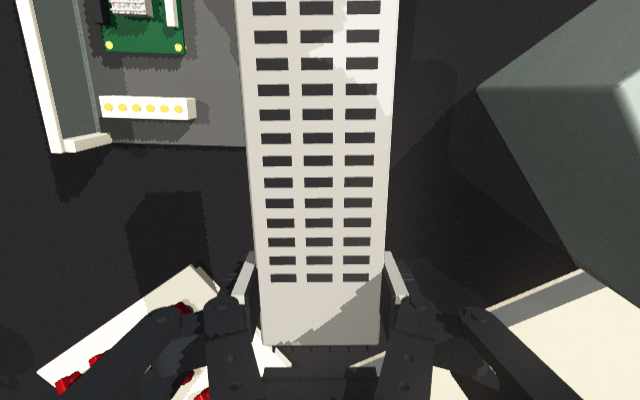

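```bash
python3 -m handwheel '[-3,0,3,0,0,-1,0, -6,0,5,0,0,-1,0, -9,0,5,0,0,-1,0, -12,0,5,0,0,-1,0, -15,0,5,0,0,-1,0, -17.5,0,5,0,0,-1,0, -19,0,5,0,0,-1,0, -19,0,5,0,0,-1,0]'; python3 -c "
from h import *
snap('w6')"
```

```text
t: 4.52
eef_pos: [0.5194, 0.0737, 0.2241]
tool_rot: [-0.006, 0.26, 0.966, 0.001]
contact_force: [-0.1, 0.5, -5.7]
gripper_width: 0.624
[0.5194 0.0737 0.2241] tool x heading 149.84 z [-0.0103  0.0043 -0.9999] F [-0.1  0.5 -5.7] w 0.624 t 4.5167
```

View pics/w6.png

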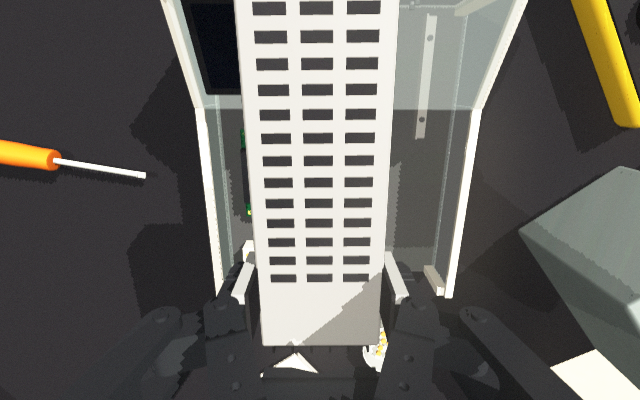

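```bash
python3 -m handwheel '[-1.5,-2.5,0,0,0,0,0, -3,-5.2,0,0,0,0,0, -3.5,-6,0,0,0,0,0, -3.5,-6,0,0,0,0,0, -3.5,-6,0,0,0,0,0]'; python3 -c "
from h import *
snap('w7')
g=cv2.imread('pics/w7.png')[0:190,380:620]
g=cv2.convertScaleAbs(g,alpha=1.5)
cv2.imwrite('pics/w7z.png',cv2.resize(g,None,fx=3,fy=3,interpolation=cv2.INTER_CUBIC))"
```

```text
t: 4.98
eef_pos: [0.4874, 0.0125, 0.2248]
tool_rot: [-0.004, 0.262, 0.965, 0.002]
contact_force: [-0.6, 0.4, -5.8]
gripper_width: 0.621
[0.4874 0.0125 0.2248] tool x heading 149.57 z [-0.0066  0.0051 -1.    ] F [-0.6  0.4 -5.8] w 0.621 t 4.9833
```

View pics/w7z.png

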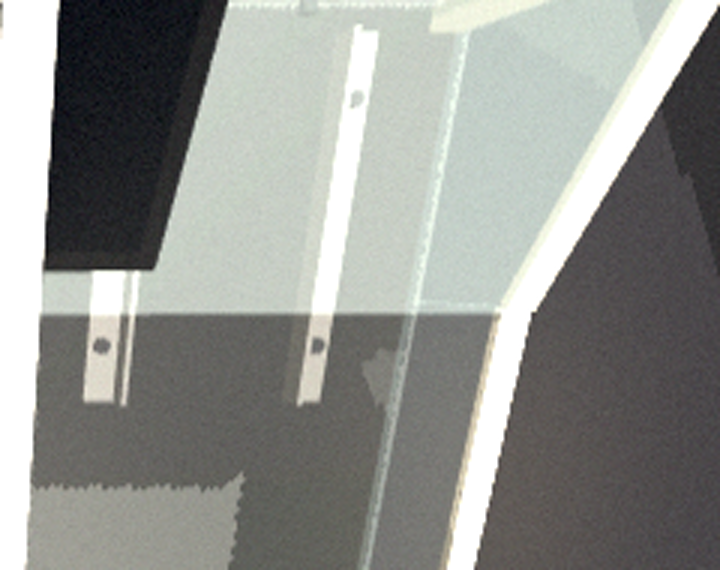

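```bash
python3 - <<'E'
from h import *
d=np.load('pics/w7.npz');pose=(d['p'],d['q'])
f=lambda L:np.array(L)/3+[380-1/3,-1/3]
T=ray('wrist',f([(127,404),(298,404),(138,272),(352,28)]),.018,pose)
B=ray('wrist',f([(285,403),(340,28),(340,6),(250,3),(430,8),(360,570),(465,30)]),.006,pose)
print(T.round(4).tolist(),'sep',np.linalg.norm(T[0]-T[1]),'sepB',np.linalg.norm(T[0][:2]-B[0][:2]))
print('headings',head(T[0],T[2]),head(T[1],T[3]),head(B[0],B[1]),head(B[3],B[4])+90,'wall',head(B[5],B[6]))
mouth=(T[0]+T[1])/2; print('mouth mid',mouth.round(4),'panel pt',B[2].round(4))
for h in (149.5,150,150.5):
    u=np.array([np.cos(np.radians(h)),np.sin(np.radians(h))]);n=np.array([-u[1],u[0]])
    print(h,'mouth->panel',(B[2]-mouth)[:2]@u,'lateral pts rel mouth',[(p-mouth)[:2]@n for p in (T[0],T[1],T[2],T[3],B[0],B[1])],'wall',[(p-mouth)[:2]@n for p in(B[5],B[6])])
    print('strip sep perpendicular',(T[0]-T[1])[:2]@n,'mouth skew',(T[0]-T[1])[:2]@u)
E
```

```text
[[0.5117, 0.1253, 0.018], [0.5427, 0.178, 0.018], [0.4728, 0.1473, 0.018], [0.4398, 0.2367, 0.018]] sep 0.06108613262583893 sepB 0.062125178197442385
headings 150.56679150821884 150.30737723821804 149.88264169973226 148.2106559089059 wall 149.14607995872632
mouth mid [0.5272 0.1516 0.018 ] panel pt [0.4326 0.2418 0.006 ]
149.5 mouth->panel 0.12730047035039246 lateral pts rel mouth [np.float64(0.030543043525328443), np.float64(-0.03054304352532842), np.float64(0.03137639823465454), np.float64(-0.028873555803627285), np.float64(-0.031570996777615525), np.float64(-0.030755087328896917)] wall [np.float64(-0.0708843522047811), np.float64(-0.07203454661455086)]
strip sep perpendicular 0.061086087050656865 mouth skew -7.461917417929798e-05
150 mouth->panel 0.1270368177844041 lateral pts rel mouth [np.float64(0.030542206123256282), np.float64(-0.030542206123256258), np.float64(0.030984989888066562), np.float64(-0.029906596122712445), np.float64(-0.031559203740911), np.float64(-0.031809449312592)] wall [np.float64(-0.07030783486579019), np.float64(-0.07308287959150113)]
strip sep perpendicular 0.061084412246512544 mouth skew 0.00045845357419452574
150.5 mouth->panel 0.12676349087289837 lateral pts rel mouth [np.float64(0.030539042813938877), np.float64(-0.030539042813938853), np.float64(0.03059122191453535), np.float64(-0.03093735893871476), np.float64(-0.031545007348655174), np.float64(-0.03286138888356662)] wall [np.float64(-0.0697259633129664), np.float64(-0.07412564702421862)]
strip sep perpendicular 0.06107808562787773 mouth skew 0.0009914914095536926
```

```bash
python3 -m handwheel '[3.5,1,0,-0.3,-0.4,0,0, 7,2,0,-0.3,-0.4,0,0, 10.5,3,0,-0.3,-0.4,0,0, 14,4.3,0,-0.3,-0.4,0,0, 17,5.3,-1,-0.3,-0.4,0,0, 18.3,5.7,-4,-0.3,-0.4,0,0, 18.3,5.7,-7,-0.3,-0.4,0,0, 18.3,5.7,-10,-0.3,-0.4,0,0]'; python3 -m handwheel '[0,0,-2,0,0,0,0, 0,0,-4,0,0,0,0, 0,0,-4,0,0,0,0]';python3 -c "
from h import *
snap('w8'); edges('w8',[20,100,180,220,330])"
```

```text
t: 5.7
eef_pos: [0.6724, 0.0728, 0.1231]
tool_rot: [0.0, 0.261, 0.965, 0.001]
contact_force: [0.1, -0.2, -5.7]
gripper_width: 0.622
t: 5.95
eef_pos: [0.6699, 0.0731, 0.0776]
tool_rot: [-0.003, 0.261, 0.965, -0.0]
contact_force: [-1.3, -1.6, -6.3]
gripper_width: 0.622
[0.6699 0.0731 0.0776] tool x heading 149.72 z [-0.0063  0.0017 -1.    ] F [-1.3 -1.6 -6.3] w 0.622 t 5.95
20 236.5 397.5 tool xyz of top mid [ 0.1054 -0.0014 -0.0177] world [0.5783 0.125  0.0959]
100 242.5 392.5 tool xyz of top mid [ 0.0792 -0.0013 -0.0182] world [0.601  0.1119 0.0963]
180 248.5 388.5 tool xyz of top mid [ 0.0491 -0.0009 -0.0196] world [0.6271 0.097  0.0975]
220 251.5 385.5 tool xyz of top mid [ 0.032  -0.0009 -0.0195] world [0.6419 0.0884 0.0973]
330 260.5 383.5 tool xyz of top mid [-0.0191  0.0006 -0.0247] world [0.6869 0.0639 0.1022]
```

```bash
python3 -m handwheel '[-0.1,-0.2,-2,-0.1,-0.3,0,0, -0.1,-0.2,-4,-0.1,-0.3,0,0, -0.1,-0.2,-4.8,-0.1,-0.3,0,0, -0.1,-0.2,-4.8,-0.1,-0.3,0,0]';python3 -c "
from h import *
snap('w9'); edges('w9',[20,60,100,140,180,220])"
```

```text
t: 6.33
eef_pos: [0.6696, 0.0713, 0.0314]
tool_rot: [-0.0, 0.261, 0.965, -0.0]
contact_force: [-0.2, -0.5, -5.7]
gripper_width: 0.622
[0.6696 0.0713 0.0314] tool x heading 149.7 z [-3.e-04  0.e+00 -1.e+00] F [-0.2 -0.5 -5.7] w 0.622 t 6.3333
20 235.5 397.5 tool xyz of top mid [ 0.1053 -0.0015 -0.0185] world [0.578  0.1231 0.0498]
60 287.5 395.5 tool xyz of top mid [0.0964 0.0107 0.0366] world [ 0.5918  0.1292 -0.0052]
100 242.5 392.5 tool xyz of top mid [ 0.0792 -0.0013 -0.0182] world [0.6006 0.1102 0.0496]
140 289.5 390.5 tool xyz of top mid [0.0561 0.0107 0.0347] world [ 0.6266  0.1088 -0.0033]
180 248.5 388.5 tool xyz of top mid [ 0.0491 -0.0009 -0.0196] world [0.6268 0.0953 0.051 ]
220 252.5 385.5 tool xyz of top mid [ 0.0317 -0.0007 -0.0186] world [0.6419 0.0866 0.05  ]
```

```bash
python3 -m handwheel '[-0.05,-0.1,-0.4,0,0,0,0, -0.05,-0.1,-0.8,0,0,0,0, -0.05,-0.1,-0.8,0,0,0,0]';python3 -m handwheel '[0,0,-0.2,0,0,0,0, 0,0,-0.3,0,0,0,0, 0,0,-0.3,0,0,0,0]'
```

```text
t: 6.63
eef_pos: [0.6704, 0.0705, 0.0252]
tool_rot: [0.001, 0.261, 0.965, 0.001]
contact_force: [-0.4, -0.1, -5.5]
gripper_width: 0.622
t: 6.88
eef_pos: [0.6704, 0.0705, 0.0222]
tool_rot: [0.001, 0.262, 0.965, 0.001]
contact_force: [0.0, 0.5, -6.0]
gripper_width: 0.624
```

```bash
python3 -m handwheel '[0,0,-0.1,0,0,0,0, 0,0,-0.2,0,0,0,0, 0,0,-0.2,0,0,0,0]';python3 -m handwheel '[0,0,-0.1,0,0,0,0, 0,0,-0.15,0,0,0,0, 0,0,-0.15,0,0,0,0]'
```

```text
t: 7.13
eef_pos: [0.6706, 0.0705, 0.0203]
tool_rot: [0.001, 0.262, 0.965, 0.001]
contact_force: [0.6, -0.2, -4.0]
gripper_width: 0.618
t: 7.38
eef_pos: [0.6708, 0.0704, 0.0192]
tool_rot: [0.001, 0.262, 0.965, 0.001]
contact_force: [-0.3, -1.9, -0.3]
gripper_width: 0.623
```

```bash
python3 -m handwheel '[-0.5,0.2,0,0,0,0,0, -1,0.5,0,0,0,0,0, -1.5,0.8,0,0,0,0,0, -2,1.1,0,0,0,0,0, -2.5,1.4,0,0,0,0,0, -3,1.7,0,0,0,0,0, -3.5,1.95,0,0,0,0,0, -3.5,1.95,0,0,0,0,0]';python3 -c "
from h import *
snap('w10'); edges('w10',[20,100,180,220])"
```

```text
t: 8.05
eef_pos: [0.6341, 0.0913, 0.0191]
tool_rot: [0.001, 0.261, 0.965, 0.001]
contact_force: [-2.4, 2.1, 0.6]
gripper_width: 0.627
[0.6341 0.0913 0.0191] tool x heading 149.75 z [ 1.5e-03  9.0e-04 -1.0e+00] F [-2.4  2.1  0.6] w 0.627 t 8.05
20 234.5 398.5 tool xyz of top mid [ 0.105  -0.0015 -0.02  ] world [0.5426 0.1429 0.039 ]
100 241.5 393.5 tool xyz of top mid [ 0.0793 -0.0012 -0.0198] world [0.5649 0.1302 0.0389]
180 248.5 388.5 tool xyz of top mid [ 0.0491 -0.0009 -0.0196] world [0.5911 0.1153 0.0387]
220 251.5 386.5 tool xyz of top mid [ 0.0324 -0.0007 -0.0205] world [0.6057 0.107  0.0396]
```

```bash
python3 -m handwheel '[-1,0.57,0,0,0,0,0, -2,1.15,0,0,0,0,0, -3,1.73,0,0,0,0,0, -4,2.3,0,0,0,0,0, -5,2.87,0,0,0,0,0, -6,3.45,0,0,0,0,0, -6.9,3.95,0,0,0,0,0, -6.9,3.95,0,0,0,0,0]';python3 -c "
from h import *
snap('w11'); edges('w11',[20,100,180,220])"
```

```text
t: 8.77
eef_pos: [0.562, 0.1328, 0.0191]
tool_rot: [-0.001, 0.26, 0.966, 0.0]
contact_force: [-3.4, 1.6, -1.5]
gripper_width: 0.625
[0.562  0.1328 0.0191] tool x heading 149.92 z [-0.0017  0.0013 -1.    ] F [-3.4  1.6 -1.5] w 0.625 t 8.7667
20 215.5 420.5 tool xyz of top mid [ 0.1009 -0.0009 -0.0443] world [0.4743 0.1825 0.0636]
100 222.5 413.5 tool xyz of top mid [ 0.0803 -0.001  -0.0447] world [0.492  0.1722 0.064 ]
180 229.5 405.5 tool xyz of top mid [ 0.0564 -0.0011 -0.0446] world [0.5127 0.16   0.0638]
220 251.5 386.5 tool xyz of top mid [ 0.0324 -0.0007 -0.0205] world [0.5336 0.1484 0.0396]
```

View pics/w11.png

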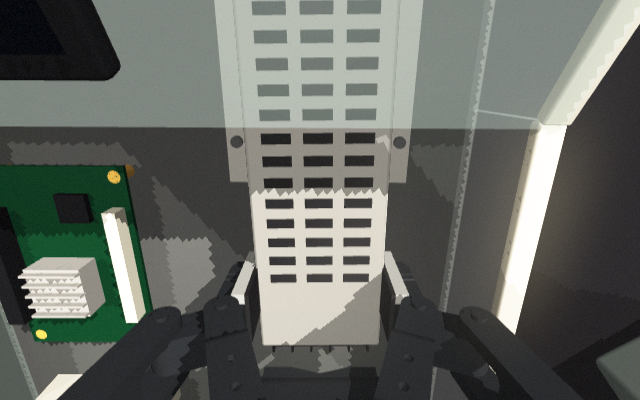

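```bash
python3 -m handwheel '[-0.35,0.2,0,0,0,0,0, -0.7,0.4,0,0,0,0,0, -0.7,0.4,0,0,0,0,0, -0.7,0.4,0,0,0,0,0]';python3 -m handwheel '[-0.09,0.05,0,0,0,0,0, -0.17,0.1,0,0,0,0,0, -0.17,0.1,0,0,0,0,0, -0.17,0.1,0,0,0,0,0]'
```

```text
t: 9.15
eef_pos: [0.5554, 0.1366, 0.0191]
tool_rot: [-0.001, 0.26, 0.966, 0.0]
contact_force: [-1.2, 1.4, -0.0]
gripper_width: 0.624
t: 9.48
eef_pos: [0.5541, 0.1373, 0.0191]
tool_rot: [-0.001, 0.26, 0.966, 0.0]
contact_force: [2.2, -0.2, -2.0]
gripper_width: 0.616
```

```bash
for i in 1 2 3; do python3 -m handwheel '[-0.09,0.05,0,0,0,0,0, -0.09,0.05,0,0,0,0,0, -0.09,0.05,0,0,0,0,0]'|grep -E 'eef|force'; done
```

```text
eef_pos: [0.5533, 0.1377, 0.0191]
contact_force: [1.3, -1.4, -2.7]
eef_pos: [0.5523, 0.1383, 0.0191]
contact_force: [2.4, -0.1, -2.0]
eef_pos: [0.5519, 0.1383, 0.0191]
contact_force: [4.2, -3.2, -1.8]
```

```bash
for i in 1 2; do python3 -m handwheel '[-0.1,0.06,0,0,0,0,0, -0.1,0.06,0,0,0,0,0, -0.1,0.06,0,0,0,0,0]'|grep -E 'eef|force'; done; python3 -c "
from station import *
import time
F=[]
for i in range(6): read_camera('side'); F.append(get_obs()['contact_force'])
print(np.round(F,1)) if 'np' in globals() else print(F)"
```

```text
eef_pos: [0.5519, 0.1382, 0.0193]
contact_force: [3.5, -4.1, -3.3]
eef_pos: [0.5518, 0.1381, 0.0195]
contact_force: [5.1, -2.6, -3.5]
[array([ 5.13472906, -2.72538793, -2.38242381]), array([ 5.22687181, -2.48451254, -2.61718667]), array([ 4.34338135, -3.16987469, -3.62140699]), array([ 5.45967783, -3.10138737, -2.30980679]), array([ 5.97321587, -3.05969446, -1.93435393]), array([ 5.16326704, -3.29819527, -2.76411708])]
```

```bash
python3 -m handwheel '[-0.14,0.08,0,0,0,0,0, -0.17,0.1,0,0,0,0,0, -0.19,0.11,0,0,0,0,0, -0.19,0.11,0,0,0,0,0, -0.19,0.11,0,0,0,0,0]'; python3 -c "
from h import *
F=[]
for i in range(8): read_camera('side'); F.append(get_obs()['contact_force'])
F=np.array(F);print(F.mean(0).round(2),'axial',(F[:,:2]@[.866,-.5]).round(1)); print(get_obs()['eef_pos'].round(4))"
```

```text
t: 11.45
eef_pos: [0.5516, 0.1379, 0.0198]
tool_rot: [0.002, 0.262, 0.965, 0.0]
contact_force: [6.7, -4.1, -3.4]
gripper_width: 0.624
[ 6.98 -4.46 -2.93] axial [8.5 8.6 7.8 8.3 8.  8.2 8.  8.7]
[0.5516 0.1379 0.0198]
```

```bash
python3 -m handwheel '[-0.2,0.12,-0.03,0,0,0,0, -0.23,0.13,-0.06,0,0,0,0, -0.25,0.145,-0.06,0,0,0,0, -0.25,0.145,-0.06,0,0,0,0, -0.25,0.145,-0.06,0,0,0,0]'; python3 -c "
from h import *
F=[]
for i in range(8): read_camera('side'); F.append(get_obs()['contact_force'])
F=np.array(F);print(F.mean(0).round(2),'axial',(F[:,:2]@[.866,-.5]).round(1)); 
snap('w12'); edges('w12',[200,220,230])
d=np.load('pics/w12.npz');pose=(d['p'],d['q'])
P=ray('wrist',[(229,182),(406,182)],.006,pose); print('mouth check (old rows)',P.round(4))
cv2.imwrite('pics/w12s.png',read_camera('wrist')[:,:,::-1])"
```

```text
t: 12.27
eef_pos: [0.5515, 0.1376, 0.0198]
tool_rot: [0.004, 0.263, 0.965, -0.0]
contact_force: [7.9, -5.2, -2.2]
gripper_width: 0.622
[ 7.99 -5.86 -1.55] axial [ 9.5  9.1 11.   9.3  9.7  9.8 10.5 10. ]
[0.5515 0.1377 0.0198] tool x heading 149.49 z [ 0.0075 -0.002  -1.    ] F [ 8.  -6.1 -2. ] w 0.626 t 12.6667
200 233.5 405.5 tool xyz of top mid [ 0.0497 -0.0005 -0.0445] world [0.5081 0.1626 0.0639]
220 251.5 383.5 tool xyz of top mid [ 0.0313 -0.0013 -0.0177] world [0.5238 0.1525 0.0373]
230 252.5 385.5 tool xyz of top mid [ 0.0278 -0.0007 -0.02  ] world [0.5271 0.1512 0.0396]
mouth check (old rows) [[0.4952 0.1178 0.006 ]
 [0.5402 0.1941 0.006 ]]
```

View pics/w12.png

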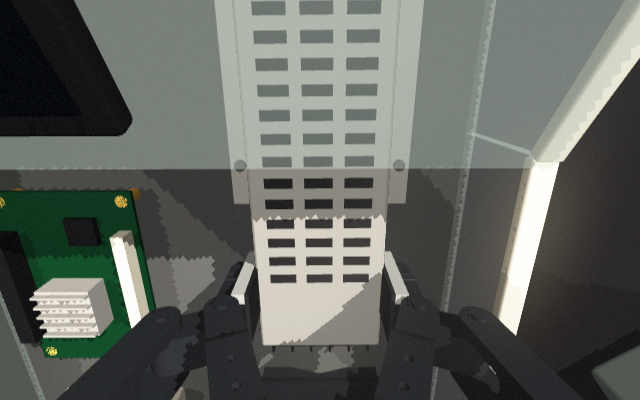

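```bash
python3 - <<'E'
from h import *
d=np.load('pics/w12.npz');pose=(d['p'],d['q']);u=np.array([-.866,.5])
M=ray('wrist',[(234,204),(406,204)],.006,pose)[:,:2];S=ray('wrist',[(262,345.5),(379,345.5)],.042,pose)[:,:2]
print('mouth',M.mean(0),'step edge',S.mean(0),'dist along',(M.mean(0)-S.mean(0))@u,'want .058; lateral',(S.mean(0)-M.mean(0))@[-.5,-.866])
E
python3 -m handwheel '[-0.28,0.16,-0.03,0,0,0,0, -0.31,0.175,-0.03,0,0,0,0, -0.31,0.175,-0.03,0,0,0,0, -0.31,0.175,-0.03,0,0,0,0]'; python3 -c "
from h import *
F=[]
for i in range(12): read_camera('side'); F.append(get_obs()['contact_force'])
F=np.array(F);print(F.mean(0).round(2),'axial',(F[:,:2]@[.866,-.5]).round(1)); snap('w13')"
```

```text
mouth [0.52845412 0.15108968] step edge [0.57757279 0.12228376] dist along 0.05693973421190191 want .058; lateral 0.00038659482843698685
t: 13.1
eef_pos: [0.5513, 0.1374, 0.0203]
tool_rot: [0.006, 0.264, 0.964, -0.0]
contact_force: [9.3, -6.5, -1.3]
gripper_width: 0.622
[ 9.38 -6.23 -1.36] axial [10.6 11.6 11.3 11.4 11.3 10.3 11.6 11.4 11.4 11.  12.  10.9]
[0.5513 0.1374 0.0203] tool x heading 149.34 z [ 0.0117 -0.0037 -0.9999] F [ 8.9 -6.2 -0.9] w 0.624 t 13.7
```

```bash
python3 -c "
from station import *
print(hand_in())"
```

```text
the job is handed in; nothing more can be done
None
```

The 200 mm supply is in the bay with its plain end against the acrylic panel. I handed in at 13.7 s with the arm still gripping and pushing.

**Route:** I gripped it across its width near the terminal end. I carried it above the other objects, laid it down just before the angle strips, slid it under the hood, and covered the last few millimetres in 1 mm steps.

**Last checks:**
- **Push:** the wrist force along the slide direction was steady at 10.3–12.0 N. Allowing 1–3 N for floor friction, that is roughly 8–10 N on the panel; I couldn't measure the panel force directly.
- **Home position:** just before the last increase in push, the wrist camera put the supply within about 1 mm of home and 0.4 mm of the bay's centre line. The hand moved less than 1 mm after that.
- **Angle:** the hand stood at 149.3°, against about 150° measured for the box.
- **Other things on the bench:** none were touched on purpose, and I felt no unexpected contact. I did not take a final picture of them.

**One deviation:** pushing tipped the hand by about 0.7° and raised it about 1 mm. The back of the supply may be lifted by a fraction of a degree, well inside the 3° limit, but I did not measure its tilt at the end.

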